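Take the amber filter out of the lamp and put it away in the rack

TASK

Turn the lamp's swing tab aside and lift the amber filter straight up out of its holder by its top edge. Keeping it upright, stand it on a clear spot of the bench and let go, then take it again by its two side edges, because between its neighbours in the rack there is no room for fingers in front or behind. Lower it - do not drop it - fully home into the free place with the amber strip, and leave the other filters and the things on the bench as they are.

Things in the scene. Friction and masses are not known exactly. Their poses are not given: they have to be found in the camera images.
- lamp: bench lamp with filter holder, fixed. Origin on the bench under the middle of the filter seat; x points from the filter back to the lamp house, y to the post with the swing tab, z up. Base plate 8 mm thick, x -38 to +148 mm, y +-54. Lamp house x +63 to +145, y +-49, top 80 mm above the bench; lens tube from x +51, y +-20, top 67 mm. Between the posts and the lens tube the space is free
- filter_seat (a point): middle of the seat under the filter, 10 mm above the bench; axes as the lamp. On either side a black post, x +-12.5 mm, y 27.5 to 49 mm, top 100 mm above the bench; the posts' channels enclose the filter's side edges with 1.5 mm play. Between them the filter is open front and back; its top edge is 102 mm above the bench
- tab (a joint): steel swing tab turning level on top of the lamp's +y post. At 0 it lies across the filter's top edge, pointing to the lamp's -y; it turns clockwise seen from above, its end moving to the lamp's -x (away from the lamp house), up to a stop at 1.75 rad; clear of the filter from 1.2 rad. It stays where it is left (about 1.4 N at the pin, no spring). Starts between 0 and 0.35
- tab_pivot (a point): pivot of the swing tab, 105.5 mm above the bench, in the middle of the tab's thickness (tab 4 mm thick, 10 to 14 mm wide, top at 107.5 mm)
- tab_pin (a point): upright red thumb pin on the free end of the swing tab, 10 mm thick, 22 mm from the pivot, from 107.5 to 132 mm above the bench; this point is on its axis, 119.5 mm above the bench
- amber_filter_mid (a point): amber filter: black cassette round an amber pane, 16 mm thick (its x), 64 mm wide (its y), 92 mm tall (its z), about 0.12 kg, with an amber tag on its top edge; this point is its centre, 46 mm above its underside. At the start its x and y agree with those of the lamp
- rack: filter rack, fixed, 116 (x) by 88 mm (y), base 8 mm thick; origin on the bench under its middle. Upright dividers 3 mm thick, 42 mm wide (y), top 81 mm above the bench, at x -52, -26, 0, 26, 52 mm; four places between them, 23 mm clear; a filter stands there with its width along y. Low rails inside at y +-38 mm, top 18 mm. Three places hold other filters
- amber_place_top (a point): amber strip (20 x 74 mm, 2 mm thick) on the floor of the one free place in the rack, the amber filter's own; this point is on its middle, 10 mm above the bench; axes as the rack (x across the place, y along the filter's width)
- green_filter_mid (a point): framed pane, the same 16 x 64 x 92 mm cassette as the amber one but with a green pane and tag; this point is half-way up its middle (46 mm above its underside), axes as for the amber filter; it stands in another place of the rack, its top 100 mm above the bench
- blue_filter_mid (a point): framed pane, the same 16 x 64 x 92 mm cassette as the amber one but with a blue pane and tag; this point is half-way up its middle (46 mm above its underside), axes as for the amber filter; it stands in another place of the rack, its top 100 mm above the bench
- red_filter_mid (a point): framed pane, the same 16 x 64 x 92 mm cassette as the amber one but with a red pane and tag; this point is half-way up its middle (46 mm above its underside), axes as for the amber filter; it stands in another place of the rack, its top 100 mm above the bench
- buffer_bottle_mid (a point): bystander: light blue bottle with red cap, 48 mm diameter, 112 mm tall; this point is half-way up its axis
- specimen_cup_1_mid (a point): bystander: white specimen cup with yellow lid, 64 mm diameter, 71 mm tall; this point is half-way up its axis
- control_vial_2_mid (a point): bystander: small brown vial with green cap, 25 mm diameter, 48 mm tall; this point is half-way up its axis
Things that resemble listed ones, but are neither listed nor needed, are in the scene too. Leave any pink or turquoise look-alike of the part that bears amber_filter_mid alone.

How it is judged (in metres and radians):
On the way, in this order (a step that is already met when the one before it is completed fails the run):
1. the swing tab is turned aside (1.2 rad or more) with the filter still in its holder (value of joint tab above 1.2 rad and distance between amber_filter_mid and filter_seat below 0.055 m), for 0.1 s.
2. the amber filter is lifted up clear of the holder's posts (its centre 130 mm or more above the seat) (z of amber_filter_mid in the frame of filter_seat above 0.13 m), for 0.05 s.
3. the amber filter stands upright on the bench, let go and at rest (height (world z) of amber_filter_mid between 0.04 and 0.052 m and angle between amber_filter_mid's own z axis and vertical below 0.1 rad and linear speed of amber_filter below 0.02 m/s and contact force between the fingers and amber_filter below 0.1 N), for 0.2 s.
4. the amber filter, still held, is lowered to the floor of its place in the rack (to within 6 mm) (contact force between the fingers and amber_filter above 1 N and z of amber_filter_mid in the frame of amber_place_top below 0.052 m and x of amber_filter_mid in the frame of amber_place_top between -0.009 and 0.009 m and y of amber_filter_mid in the frame of amber_place_top between -0.012 and 0.012 m), for 0.05 s.
At the end, for the whole second after the job is handed in: The amber filter stands in the place with the amber strip: within 7 mm across and 10 mm along it, bottomed on the strip (centre 40 to 51 mm above it), within 0.17 rad of upright and 0.2 rad of square, released, at rest; each other filter within 12 mm of where it stood (x of amber_filter_mid in the frame of amber_place_top between -0.007 and 0.007 m and y of amber_filter_mid in the frame of amber_place_top between -0.01 and 0.01 m and z of amber_filter_mid in the frame of amber_place_top between 0.04 and 0.051 m and angle between amber_filter_mid's own z axis and vertical below 0.17 rad and angle between the x axis of amber_filter_mid and the x axis of amber_place_top, either way round below 0.2 rad and contact force between the fingers and amber_filter below 0.1 N and linear speed of amber_filter below 0.02 m/s and distance of each of green_filter_mid, blue_filter_mid, red_filter_mid from where it was at the start of the episode below 0.012 m); the robot touches nothing.
It fails at once if the amber filter tips over (more than 0.6 rad from upright) (angle between amber_filter_mid's own z axis and vertical above 0.6 rad).
It fails at once if another filter is pushed more than 20 mm (distance of any of green_filter_mid, blue_filter_mid, red_filter_mid from where it was at the start of the episode above 0.02 m).
It fails at once if the bottle, cup or vial is moved more than 20 mm (distance of any of buffer_bottle_mid, specimen_cup_1_mid, control_vial_2_mid from where it was at the start of the episode above 0.02 m).
It also fails if it takes over 58 s, if anything falls off the work surface, if the arm or the gripper's body presses on something with over 40 N, if the wrist force passes 120 N, or if a joint passes its speed limit or range.

ROBOT

A 6-joint arm with a two-finger parallel gripper is mounted at the origin on a cart in front of the work surface, level with it; the furniture and walls round the work are solid. World frame = base frame: x ahead of the robot, y to its left, z up, the work surface at z = 0. Lengths are in mm, angles in rad, forces in N, time in s.
With the tool pointing down it reaches from about 300 to 775 mm from the base axis. Payload 14.6 kg.
Tool frame: the origin (TCP) lies between the finger pads; the fingertips stand 25 mm ahead of it and the grasp point (between the pads) lies 6 mm ahead of it; z points along the fingers, y is the line along which they close (so a half turn about z gives the same grasp; the last joint's range is limited). The gripper opens to 94 mm and grips with 3 to 60 N. Pads are 16 mm wide; open, the fingers measure 119 mm over their backs; the gripper's body (75 mm by 177 mm) begins 78 mm behind the grasp point.
Start: joints at [-1.237, 0.3, 1.521, -0, 1.321, -0.067], TCP at [214.578, -506.405, 230.446] pointing down, gripper open.
Joint ranges: [-3.03, 3.03], [-0.79, 2.21], [0.23, 2.52], [-1.04, 4.18], [0, 3.07], [-2.55, 2.55]. Speed limits (rad/s): [2.22, 2.22, 2.57, 3.14, 3.14, 3.14].

INTERFACE

Orientations are given as [roll, pitch, yaw] about the fixed x, y, z axes, in that order (R = Rz(yaw) Ry(pitch) Rx(roll)).
In Python, from cell import manip gives the robot as it stands. The module is installed in compiled form; this text tells all that it offers.
- The arm moves only by the tool step_arm, never from a script. Its argument "series" is one flat list of numbers, 5 for each row, row after row: the shift along the world's x, y, z in mm, then the turn about the world's z in rad, then the closure, from 0 (fully open) to 1 (shut). In form: [dx, dy, dz, spin, jaw, dx, dy, dz, spin, jaw, ...]. A call has 1 to 20 rows; each row shifts and turns the commanded pose from where the row before left it; what a row does not reach is not made up. A row lasts 1/8 s, in which the tool goes at most 62.5 mm and 10.7 degrees, less where a joint would pass 70% of its speed; a pose out of reach is approached as far as the arm can. A call is refused whole if a number of a shift passes 62.5 or a number of a turn 0.188, either way. A call with a gripper value outside its range is refused whole. The fingers move at their own pace and stop on an object; "squeeze" is the grip in N (left out, the last holds). Time passes only in rows, so rows that do not move let the fingers close. It gives the time, the measured TCP pose, the force, the opening and the grip force at its end, in the units of the state.
- manip.read_state(): the state, without advancing time (a new reading comes with each control period).
- manip.camera(name): name is "scene" or "side" or "wrist"; returns (picture, depth): 400x640x3 uint8, blue, green, red; 400x640 float32, mm along the optical axis (not along the pixel's ray), 0 where there is no reading.
- manip.camera_info(name): a dict with "fovy" (degrees; the focal length in pixels is half the picture's height over the tangent of half this angle, whatever the lens; pixels are square), "cx", "cy" (the principal point, pixels), "k1" (the pictures are not rectified: a ray, as slopes to the right and down, at radius r is drawn at 1 + k1 r^2 times it, then the intrinsics apply), "eye" and "orientation" of the camera in the world. Camera axes: x right, y down, z forward; pixel columns grow to the right and rows downward; lengths in mm; the calibration is good to about 2 mm. A picture is of the moment at which its call begins: read the wrist's pose just before it. camera_info takes no time and is no camera call; for the wrist camera it gives the pose at the moment of the call.
- manip.sign_off(): hands the job in; it is judged then, once.
The state is a dict: "clock": time; "joints": joint angles; "qd": joint speeds; "effort": joint torques, N m; "eef_pos": TCP position; "eef_rot": TCP orientation; "wrist_force": force on the tool from outside, world axes, zero at the start; "moment": the same for the moment, N m; "finger_gap": finger opening in mm; "finger_force": force on a finger pad.
Only numpy, scipy, OpenCV 4.12 (cv2) and the standard library are available. Lean on these libraries where they do the work, as an engineer would, in place of code of your own. Each camera call takes 0.05 s, during which the arm holds its last target. There are 200 camera calls.

## Working session

There is one attempt and no reset: what is moved stays moved. The work goes in short steps, Python scripts to look and compute and a tool call to move; the robot and the scene stay as the last step left them, time stands still between calls to the robot, and variables do not carry over. Pictures are saved under pics/ and viewed, at most 13 in all, crops included, and the job is handed in when it is done.

Besides the shell and the picture viewer there is one more tool, called after "Call:" as a command line: name --argument value ..., lists and objects as JSON in quotes. step_arm: Moves the arm, as the interface text tells. Its arguments: {"type":"object","properties":{"series":{"type":"array"},"squeeze":{"type":"number"}},"required":["series"]}

```bash
mkdir -p pics
cat > h.py <<'E'
import numpy as np, cv2
from scipy.spatial.transform import Rotation as R
from cell import manip
def rot(o):
    o=np.array(o,float)
    return o if o.shape==(3,3) else R.from_euler('xyz',o).as_matrix()
def grab(n,save=None):
    i=manip.camera_info(n); p,d=manip.camera(n)
    if save: cv2.imwrite('pics/'+save,p)
    return i,p,d
def rays(i,uv):
    f=200/np.tan(np.radians(i['fovy'])/2)
    K=np.array([[f,0,i['cx']],[0,f,i['cy']],[0,0,1.]])
    q=cv2.undistortPoints(np.array(uv,float).reshape(-1,1,2),K,np.array([i['k1'],0,0,0,0.])).reshape(-1,2)
    return np.c_[q,np.ones(len(q))]
def plane(i,uv,z):
    r=rays(i,uv)@rot(i['orientation']).T; e=np.array(i['eye'],float)
    return e+r*((z-e[2])/r[:,2])[:,None]
def depthpts(i,uv,d):
    uv=np.array(uv,int); r=rays(i,uv)
    return np.array(i['eye'])+(r*d[uv[:,1],uv[:,0]][:,None])@rot(i['orientation']).T
def cloud(i,d,mask=None):
    m=(d>0) if mask is None else (d>0)&mask
    v,u=np.nonzero(m); return depthpts(i,np.c_[u,v],d),np.c_[u,v]
E
python3 - <<'E'
from h import *
for n in ("scene","side"):
    i,p,d=grab(n,n+'0.png'); print(n,i,(d>0).mean())
print(manip.read_state())
E
```

```text
scene {'fovy': 51.61647650127425, 'cx': 314.2189049104146, 'cy': 201.64786949631156, 'k1': -0.05131469366934918, 'eye': array([-43.08068263, 525.21090517, 651.96119848]), 'orientation': array([-2.27264505, -0.02273109, -2.06136421])} 0.996046875
side {'fovy': 52.57164002490846, 'cx': 319.2395386628035, 'cy': 192.30695813802578, 'k1': -0.06284671608241284, 'eye': array([478.04958647, 881.80753272, 629.69387287]), 'orientation': array([-2.24188689,  0.01827363, -3.10127799])} 0.9959609375
{'clock': 0.1, 'joints': array([-1.23660541e+00,  3.00374438e-01,  1.52146238e+00,  1.45553690e-05,
        1.32073712e+00, -6.65749617e-02]), 'qd': array([-0.00019642, -0.00215346, -0.00333019,  0.00119064, -0.00017975,
        0.00087359]), 'effort': array([ 2.11565217e-03, -5.32642472e+01, -3.53283548e+01,  7.09111872e-02,
        2.34049349e-02, -4.77277661e-05]), 'eef_pos': array([ 214.51642095, -506.22726392,  229.98956634]), 'eef_rot': array([-3.14061448e+00, -7.93484250e-05,  4.00762230e-01]), 'wrist_force': array([ 0.28494191, -0.63566085,  0.80262653]), 'moment': array([ 0.00238032, -0.01608933, -0.02494705]), 'finger_force': 0.0, 'finger_gap': 94.31192239166053}
```

View pics/scene0.png

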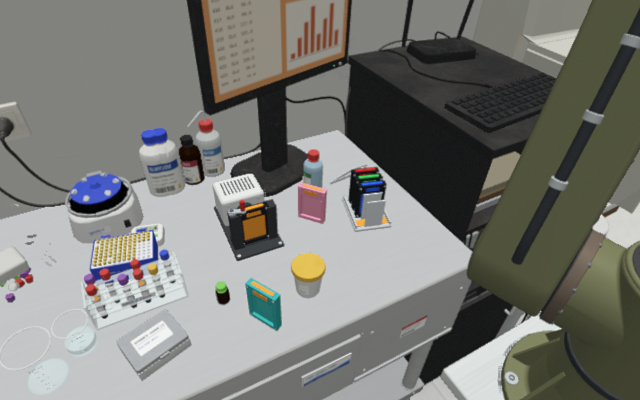

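View pics/side0.png

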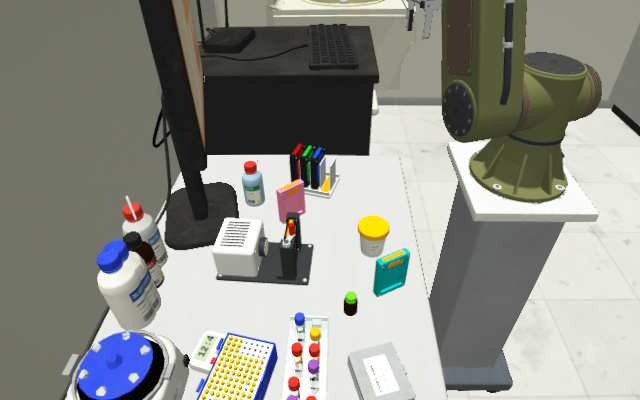

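The scene view shows the lamp at (248,225) with the red pin at about (242,205). The rack is at (368,200), with its free place nearest the robot. The cup is at (308,272), the vial at (222,292), and the pink and turquoise decoys at (312,202) and (264,303). The side view agrees with this.

```bash
cat > m.py <<'E'
from h import *
x0,y0,s=250,-350,1.25   # ortho map: col=(y... ) 
W=np.zeros((600,800,3),np.uint8); Z=np.full((600,800),-1.)
for n in ("scene","side"):
    i,p,d=grab(n); P,uv=cloud(i,d)
    k=(P[:,2]>-5)&(P[:,2]<140)&(P[:,0]>250)&(P[:,0]<720)&(P[:,1]>-350)&(P[:,1]<290)
    P=P[k];c=p[uv[k,1],uv[k,0]]
    np.savez(n+'.npz',P=P,c=c,uv=uv[k])
    o=np.argsort(P[:,2]);P=P[o];c=c[o]
    col=((P[:,1]-y0)*s).astype(int);row=((720-P[:,0])*s).astype(int)
    for r,q,z,cc in zip(row,col,P[:,2],c):
        if z>=Z[r,q]: Z[r,q]=z;W[r,q]=cc
    hsv=cv2.cvtColor(c[None],cv2.COLOR_BGR2HSV)[0].astype(int);h,S,V=hsv.T
    lab={'red':((h<6)|(h>174))&(S>150)&(V>80),'orange':(h>=8)&(h<=22)&(S>140)&(V>90),'yellow':(h>22)&(h<33)&(S>140),'green':(h>45)&(h<75)&(S>130)&(V>60),'blue':(h>105)&(h<128)&(S>130)&(V>60),'turq':(h>80)&(h<98)&(S>130),'pink':(h>150)&(h<176)&(S>60)&(V>120)}
    for a,m in lab.items():
        Q=P[m]
        if len(Q)<5: continue
        g=np.zeros((600,800),np.uint8);g[((720-Q[:,0])*s).astype(int),((Q[:,1]-y0)*s).astype(int)]=1
        g=cv2.dilate(g,np.ones((7,7)));nl,L=cv2.connectedComponents(g)
        id=L[((720-Q[:,0])*s).astype(int),((Q[:,1]-y0)*s).astype(int)]
        for j in range(1,nl):
            T=Q[id==j]
            if len(T)>8: print(n,a,len(T),T.mean(0).round(),T.min(0).round(),T.max(0).round())
cv2.imwrite('pics/ortho.png',W)
E
python3 m.py
```

```text
scene red 100 [669. 134. 107.] [661. 123.  93.] [684. 144. 115.]
scene red 65 [574.  50. 100.] [563.  26.  93.] [586.  72. 103.]
scene orange 69 [577. 187.  87.] [562. 170.  75.] [595. 198.  95.]
scene orange 40 [508.  95.  10.] [500.  83.   8.] [516. 105.  13.]
scene orange 21 [489.  43.  11.] [481.  36.   9.] [498.  55.  20.]
scene orange 44 [374. 278.  69.] [371. 259.  62.] [389. 289.  73.]
scene yellow 347 [401. 276.  72.] [373. 256.  68.] [430. 290.  75.]
scene green 88 [549.  57. 100.] [538.  31.  93.] [561.  80. 103.]
scene blue 190 [523.  70.  85.] [512.  39.  20.] [539.  92. 104.]
scene pink 802 [576. 186.  48.] [549. 161.   2.] [605. 209.  95.]
side red 130 [676. 135. 107.] [664. 117.  93.] [689. 144. 114.]
side red 99 [575.  52.  83.] [564.  21.  21.] [587.  76. 103.]
side orange 64 [578. 186.  86.] [563. 164.  77.] [599. 199.  95.]
side yellow 20 [580. 181.  92.] [566. 167.  91.] [597. 194.  94.]
side yellow 63 [506.  75.  10.] [500.  46.   8.] [517.  96.  14.]
side yellow 301 [404. 275.  71.] [374. 254.  66.] [435. 290.  74.]
side green 20 [665. 150.  60.] [660. 147.  56.] [672. 154.  64.]
side green 113 [550.  59.  83.] [539.  27.  19.] [562.  85. 103.]
side blue 117 [524.  68.  84.] [515.  36.  20.] [537.  93. 103.]
side pink 702 [580. 188.  52.] [552. 160.   2.] [609. 210.  95.]
```

View pics/ortho.png

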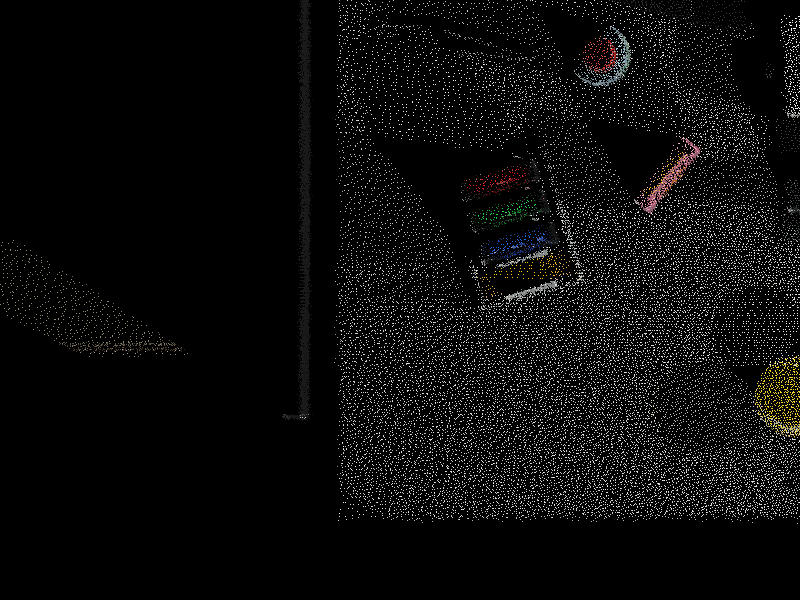

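The ortho map shows the rack, with its dividers along about 15° from y and the free place at (x≈498, y≈71). The pink decoy and the bottle are also visible. The lamp lies further left, so I'll shift the window.

```bash
sed -i 's/x0,y0,s=250,-350/x0,y0,s=250,-40/; s/>-350/>-40/; s/<290/<590/; s/ortho.png/ortho2.png/' m.py
cat >> m.py <<'E'
for n in ("scene","side"):
    D=np.load(n+'.npz');P=D['P'];c=D['c'].astype(int)
    m=(abs(P[:,0]-540)<150)&(P[:,1]>270)&(P[:,1]<460)&(c.max(1)<70)
    for lo,hi in((5,11),(96,109)):
        q=P[m&(P[:,2]>lo)&(P[:,2]<hi)][:,:2].astype(np.float32)
        print(n,lo,len(q),cv2.minAreaRect(q) if len(q)>4 else '')
E
python3 m.py
```

```text
scene red 99 [669. 134. 107.] [661. 122.  93.] [685. 144. 117.]
scene red 65 [573.  50. 101.] [564.  25.  93.] [584.  74. 103.]
scene red 42 [556. 351. 124.] [553. 347. 112.] [563. 355. 134.]
scene red 64 [529. 567.  90.] [525. 561.  80.] [537. 574.  95.]
scene red 73 [504. 567.  90.] [499. 560.  80.] [515. 574.  95.]
scene orange 68 [577. 187.  87.] [560. 169.  77.] [595. 198.  96.]
scene orange 568 [563. 328.  61.] [554. 305.  20.] [573. 354. 117.]
scene orange 40 [507.  96.  11.] [498.  84.   8.] [516. 106.  12.]
scene orange 48 [503. 542.  88.] [500. 535.  80.] [512. 548.  93.]
scene orange 14 [508. 568.  61.] [504. 564.  58.] [511. 572.  62.]
scene orange 21 [489.  42.  11.] [481.  35.   8.] [497.  54.  19.]
scene orange 129 [380. 297.  67.] [370. 259.  60.] [408. 317.  73.]
scene orange 111 [374. 389.  89.] [357. 375.  77.] [395. 401.  95.]
scene yellow 51 [625. 582.  51.] [587. 575.  48.] [655. 590.  55.]
scene yellow 14 [644. 564.  51.] [640. 557.  48.] [653. 570.  54.]
scene yellow 9 [636. 532.  51.] [627. 530.  48.] [644. 535.  53.]
scene yellow 10 [623. 572.  52.] [613. 57
[... 2383 characters left out ...]
4.]
side blue 102 [534. 517.  89.] [528. 508.  78.] [541. 523.  94.]
side blue 118 [525.  67.  84.] [515.  36.  21.] [537.  93. 103.]
side turq 979 [378. 390.  47.] [345. 363.   1.] [407. 408.  94.]
side pink 708 [580. 188.  52.] [553. 157.   3.] [609. 210.  94.]
scene 5 550 ((545.3436279296875, 347.1165771484375), (135.01614379882812, 261.25), 73.2335205078125)
scene 96 164 ((563.7033081054688, 330.9672546386719), (94.17066955566406, 22.98145866394043), 86.77864074707031)
side 5 487 ((546.011474609375, 348.40167236328125), (139.31024169921875, 257.072998046875), 72.44483947753906)
side 96 138 ((565.704345703125, 329.19525146484375), (97.5429458618164, 24.797460556030273), 86.69378662109375)
```

View pics/ortho2.png

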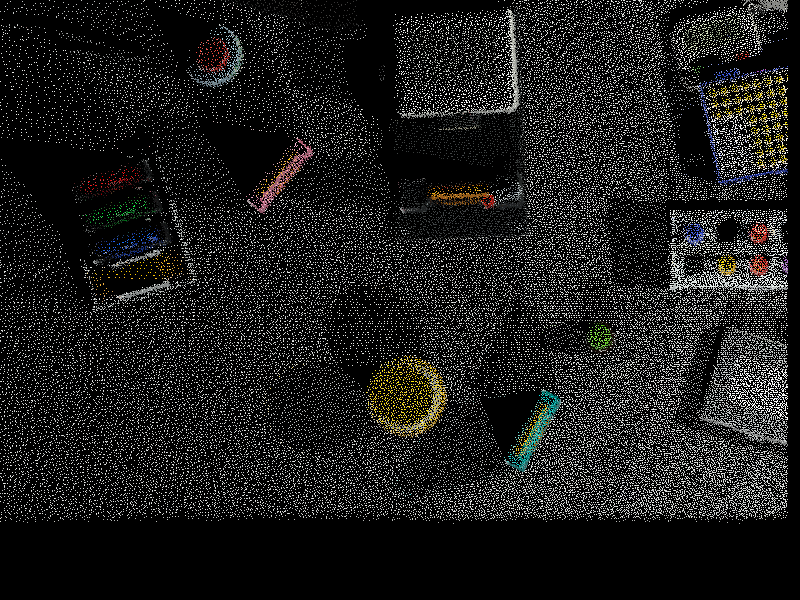

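The lamp's filter is at about (565,330), with its x axis near world +x. The pin is at (558,352). The bench is clear around (420,180). I'll move above the lamp for a close wrist view.

Call:
step_arm --series '[16.5,43.7,15,0.065,0,16.5,43.7,15,0.065,0,16.5,43.7,15,0.065,0,16.5,43.7,10,0.065,0,16.5,43.7,5,0.065,0,16.5,43.7,5,0.065,0,16.5,43.7,5,0.065,0,21,49,0,0.065,0,21,49,0,0.065,0,21,49,0,0.065,0,21,49,0,0.065,0,21,49,0,0.065,0,21,49,0,0.065,0,21,49,0,0.065,0,21,49,0,0.065,0,21,49,0,0.065,0,21,49,0,0.065,0,0,0,0,0,0]'

```text
clock: 2.55
eef_pos: [540.2, 292.0, 298.6]
eef_rot: [-3.139, 0.001, 1.509]
wrist_force: [-0.8, -1.3, 0.2]
finger_gap: 93.8
finger_force: 0.0
```

Run:
```python
from h import *
i,p,d=grab('wrist','w1.png'); print(i,manip.read_state()['eef_pos'])
np.savez('w1.npz',p=p,d=d)
```

```text
{'fovy': 60.853943033703295, 'cx': 315.64271909519766, 'cy': 200.01535777840985, 'k1': 0.024842763101159435, 'eye': array([545.58258525, 371.79728106, 453.20672091]), 'orientation': array([ 2.86452281e+00,  7.29082704e-04, -6.12764739e-02])} [539.97444894 290.36558461 299.27750142]
```

View pics/w1.png

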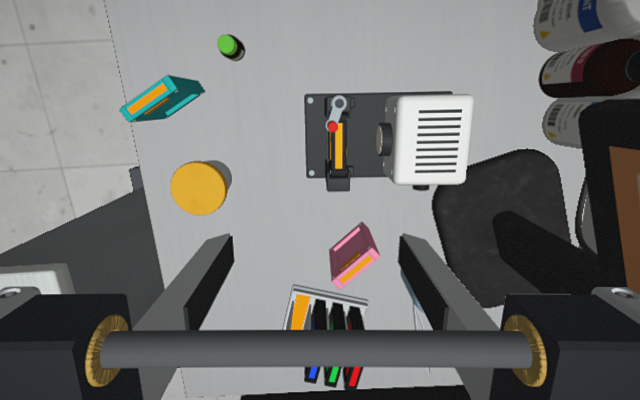

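The wrist view shows the lamp with the pivot at (339,102), the pin top at (332,127) and the amber tag at (339,150). The house is at (433,140) and the rack's strip at (298,312). Next I'll turn these into positions.

Run:
```python
from h import *
z=np.load('w1.npz');p=z['p'];d=z['d']
i=manip.camera_info('wrist')
hsv=cv2.cvtColor(p,cv2.COLOR_BGR2HSV)
def blob(lo,hi,roi):
    m=cv2.inRange(hsv,lo,hi);k=np.zeros_like(m);x0,y0,x1,y1=roi;k[y0:y1,x0:x1]=m[y0:y1,x0:x1]
    n,L,s,c=cv2.connectedComponentsWithStats(k);j=1+s[1:,4].argmax();v,u=np.nonzero(L==j)
    return np.c_[u,v].astype(float),k
def show(t,uv,zz):
    P=plane(i,uv,zz); r=cv2.minAreaRect(P[:,:2].astype(np.float32))
    print(t,len(uv),'mean',P[:,:2].mean(0).round(1),r,'depthz',np.median(depthpts(i,uv,d)[:,2]).round(1))
u,_=blob((0,140,90),(7,255,255),(315,110,350,140));show('pin',u,132)
u,_=blob((9,140,90),(24,255,255),(325,120,350,175));show('tag',u,102.5)
u,_=blob((0,0,150),(180,60,255),(385,85,480,195));show('house',u,80)
# pivot: grey circle
g=cv2.cvtColor(p,cv2.COLOR_BGR2GRAY)
c=cv2.HoughCircles(cv2.resize(g[85:125,320:360],None,fx=8,fy=8,interpolation=cv2.INTER_CUBIC),cv2.HOUGH_GRADIENT,1,400,param1=80,param2=15,minRadius=35,maxRadius=90)
print(c); 
if c is not None:
    q=c[0,0,:2]/8+[320,85]; print('pivot px',q,plane(i,[q],107.5))
for q in((306,94),(306,178),(328,190),(349,190)): print(q,plane(i,[q],8).round(1),plane(i,[q],100).round(1))
u,_=blob((9,140,90),(24,255,255),(280,285,320,330));show('strip',u,10)
P,uv=cloud(i,d,(g<80)); m=(P[:,2]>3)&(P[:,2]<13)&(P[:,0]>505)&(P[:,1]>240)&(P[:,1]<420)&(P[:,0]<600);print(cv2.minAreaRect(P[m][:,:2].astype(np.float32)))
```

```text
pin 80 mean [559.2 348.4] ((559.1463012695312, 348.4162902832031), (8.357399940490723, 9.688477516174316), 42.53365707397461) depthz 132.8
tag 348 mean [566.2 325.8] ((566.1824340820312, 327.01434326171875), (46.83548355102539, 7.302258491516113), 87.28243255615234) depthz 103.4
house 7255 mean [670.5 326.1] ((669.33154296875, 322.9486999511719), (120.23158264160156, 102.7343521118164), 89.65190124511719) depthz 80.5
[[[150.5 142.5  60.9]]]
pivot px [338.8125 102.8125] [[567.96031698 368.91316359 107.5       ]]
(306, 94) [[534.  381.7   8. ]] [[536.4 379.3 100. ]]
(306, 178) [[526.4 275.    8. ]] [[530.3 294.7 100. ]]
(328, 190) [[554.9 256.6   8. ]] [[552.9 280.1 100. ]]
(349, 190) [[583.2 254.8   8. ]] [[575.4 278.6 100. ]]
strip 439 mean [501.9  72.9] ((501.17156982421875, 71.63172149658203), (60.48347854614258, 19.209291458129883), 73.58346557617188) depthz 10.9
((565.5693359375, 327.36181640625), (105.8451919555664, 72.74031829833984), 87.63308715820312)
```

Call:
step_arm --series '[10,30,-10,-0.1,0.8,9,28.7,-10,-0.11,0.8,0,0,-10,0,0.8,0,0,-20,0,0.8,0,0,-20,0,0.8,0,0,-20,0,0.8,0,0,-20,0,0.8,0,0,0,0,0.8]' --squeeze 10

```text
clock: 3.6
eef_pos: [558.6, 346.5, 189.7]
eef_rot: [-3.14, 0.002, 1.296]
wrist_force: [-0.4, 0.8, -0.3]
finger_gap: 20.1
finger_force: 0.0
```

Run:
```python
from h import *
s=manip.read_state();print(s['eef_pos'],s['finger_gap'])
i,p,d=grab('wrist','w2.png'); np.savez('w2.npz',p=p,d=d)
```

```text
[558.62462109 346.51408014 189.65830264] 20.130016502063707
```

View pics/w2.png

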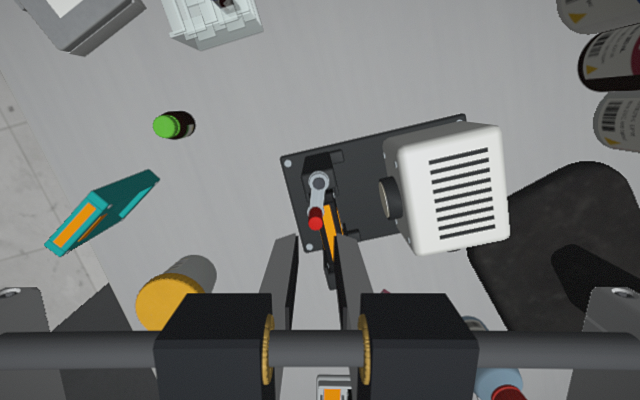

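The pin, at (316,218), lies midway between the fingertips at (288,238) and (346,238). A quick number check before lowering.

Run:
```python
from h import *
z=np.load('w2.npz');p=z['p'];d=z['d'];i=manip.camera_info('wrist');hsv=cv2.cvtColor(p,cv2.COLOR_BGR2HSV)
m=cv2.inRange(hsv,(0,140,60),(7,255,255))>0; k=np.zeros_like(m);k[200:235,300:335]=1
P,uv=cloud(i,d,m&k);print(len(P),P.mean(0),P.min(0),P.max(0)); t=P[P[:,2]>129]; print('top',len(t),t.mean(0))
print('pivot',plane(i,[(319,181)],107.5))
```

```text
260 [560.44406669 352.17738317 129.67997243] [555.18317427 334.62433735 102.63592455] [564.75319081 355.81941313 135.6765374 ]
top 182 [560.1409559  351.28867059 133.31316687]
pivot [[568.96200093 371.83679314 107.5       ]]
```

Call:
step_arm --series '[1.5,3.5,-25,0,0.8,0,0,-25,0,0.8,0,0,0,0,0.8,0,0,0,0,0.8]'

```text
clock: 4.15
eef_pos: [561.2, 351.7, 142.5]
eef_rot: [3.14, -0.002, 1.296]
wrist_force: [1.0, 0.1, -0.1]
finger_gap: 18.9
finger_force: 0.0
```

Call:
step_arm --series '[-3.8,2.1,0,-0.15,0.8,-3.4,2.9,0,-0.15,0.8,-2.7,3.4,0,-0.15,0.8,-2,3.9,0,-0.15,0.8,-1.2,4.3,0,-0.15,0.8,-0.3,4.3,0,-0.15,0.8,0.4,3.3,0,-0.15,0.8,0,0,0,0,0.8]'

```text
clock: 5.15
eef_pos: [548.0, 376.1, 142.0]
eef_rot: [-3.141, -0.002, 0.247]
wrist_force: [-0.3, -0.3, -0.0]
finger_gap: 18.9
finger_force: 0.0
```

Call:
step_arm --series '[0,0,20,0,0.8,0,0,40,0,0.8,0,0,40,0,0.8,-5,-20,30,0.188,0.5,-5,-20,0,0.188,0.5,-5,-20,0,0.188,0.5,0,0,0,0.188,0.5,0,0,0,0.188,0.5,0,0,0,0.188,0.5,0,0,0,0.13,0.5,0,0,0,0,0.5]'

```text
clock: 6.52
eef_pos: [532.6, 315.9, 272.2]
eef_rot: [3.14, -0.001, 1.502]
wrist_force: [-0.3, -0.1, -0.1]
finger_gap: 47.1
finger_force: 0.0
```

Run:
```python
from h import *
s=manip.read_state();print(s['eef_pos'],s['eef_rot'],s['finger_gap'])
i,p,d=grab('wrist','w3.png'); np.savez('w3.npz',p=p,d=d)
hsv=cv2.cvtColor(p,cv2.COLOR_BGR2HSV)
for lo,hi,z in(((9,140,90),(24,255,255),102.5),((0,140,60),(6,255,255),132)):
    m=cv2.inRange(hsv,lo,hi);n,L,st,c=cv2.connectedComponentsWithStats(m)
    for j in range(1,n):
        if st[j,4]>60:
            v,u=np.nonzero(L==j);P=plane(i,np.c_[u,v],z)[:,:2]
            if abs(P.mean(0)-[565,335]).max()<70: print(z,st[j],P.mean(0),cv2.minAreaRect(P.astype(np.float32)))
```

```text
[532.6428072  315.86830668 272.17236956] [ 3.14000933e+00 -1.04912053e-03  1.50193235e+00] 47.09455994296364
102.5 [345 149   8  49 386] [566.30473476 328.96036005] ((566.347900390625, 328.4128112792969), (47.38850402832031, 6.903770446777344), 87.425048828125)
132 [321 127  10  12 102] [545.71495215 371.45619973] ((545.672607421875, 371.27435302734375), (9.216212272644043, 7.685375213623047), 86.31846618652344)
```

View pics/w3.png

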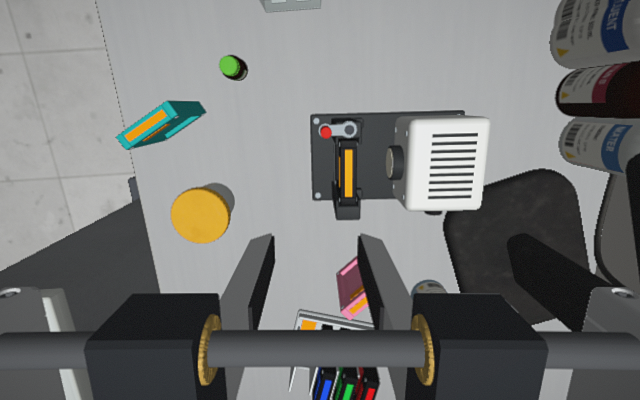

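The tab is now at about 1.5 rad (pin at (325,131)). The amber filter's tag is clear, centred on (566.3, 328.6). Next I'll grasp its top edge.

Call:
step_arm --series '[17,6.5,0,0.01,0.5,16.7,6,0,0.01,0.5,0,0,-40,0,0.5,0,0,-40,0,0.5,0,0,-40,0,0.5,0,0,-30,0,0.5,0,0,-25,0,0.5,0,0,0,0,0.5]'

```text
clock: 7.58
eef_pos: [565.7, 328.1, 94.4]
eef_rot: [-3.139, 0.001, 1.519]
wrist_force: [0.9, 0.7, 0.1]
finger_gap: 46.9
finger_force: 0.0
```

Call:
step_arm --series '[0,0,0,0,0.7,0,0,0,0,0.8,0,0,0,0,0.9,0,0,0,0,0.9,0,0,0,0,0.9]' --squeeze 15

```text
clock: 8.2
eef_pos: [566.4, 328.5, 96.0]
eef_rot: [3.141, -0.0, 1.521]
wrist_force: [-1.2, -1.7, 5.0]
finger_gap: 16.1
finger_force: 15.0
```

Call:
step_arm --series '[0,0,5,0,1,0,0,10,0,1,0,0,20,0,1,0,0,25,0,1,0,0,25,0,1,0,0,25,0,1,0,0,25,0,1,0,0,20,0,1,0,0,5,0,1,0,0,0,0,1]' --squeeze 20

```text
clock: 9.45
eef_pos: [566.2, 328.3, 255.6]
eef_rot: [3.141, -0.0, 1.521]
wrist_force: [-0.3, 0.2, -1.7]
finger_gap: 16.1
finger_force: 20.0
```

Call:
step_arm --series '[-24,-24,0,-0.04,1,-24,-24,0,-0.04,1,-24,-24,0,-0.04,1,-24,-24,0,-0.04,1,-24,-24,0,-0.04,1,-26,-28,0,-0.03,1,0,0,-20,0,1,0,0,-40,0,1,0,0,-40,0,1,0,0,-40,0,1,0,0,-15,0,1,0,0,-8,0,1,0,0,0,0,1]'

```text
clock: 11.08
eef_pos: [420.5, 180.5, 92.9]
eef_rot: [3.141, -0.0, 1.291]
wrist_force: [0.8, -0.7, -1.0]
finger_gap: 15.9
finger_force: 20.0
```

Run:
```python
from h import *
for n in ('scene','side'):
    i,p,d=grab(n); P,uv=cloud(i,d); c=p[uv[:,1],uv[:,0]]
    h,S,V=cv2.cvtColor(c[None],cv2.COLOR_BGR2HSV)[0].astype(int).T
    near=(abs(P[:,0]-420)<40)&(abs(P[:,1]-178)<40)
    m=near&(h>7)&(h<28)&(S>130)&(P[:,2]<75)
    print(n,m.sum(),P[m].mean(0) if m.any() else '',P[m].min(0) if m.any() else '')
    m2=near&(c.max(1)<60)&(P[:,2]<60);print(np.percentile(P[m2][:,2],[0,1,5,50]) if m2.any() else '')
    cv2.imwrite('pics/x_%s.png'%n,p)
```

```text
scene 402 [418.12041852 182.16665158  42.58206872] [407.90841677 157.58158838  16.43615006]
[ 9.40368664 10.60753114 12.00535494 22.00427566]
side 52 [419.37659922 188.37308046  37.81056483] [411.70634672 155.63894025   7.67117139]
[12.2276535  13.01284835 16.22227704 34.56703504]
```

Call:
step_arm --series '[0,0,-2,0,1,0,0,-2,0,1,0,0,-1,0,1,0,0,-1,0,1,0,0,0,0,1]'

```text
clock: 11.8
eef_pos: [420.3, 180.4, 86.4]
eef_rot: [-3.142, 0.0, 1.291]
wrist_force: [0.2, 0.5, -1.3]
finger_gap: 15.9
finger_force: 20.0
```

Call:
step_arm --series '[0,0,-0.5,0,1,0,0,-0.5,0,1,0,0,-0.5,0,1,0,0,0,0,1]'

```text
clock: 12.3
eef_pos: [420.5, 180.4, 86.0]
eef_rot: [3.141, -0.0, 1.291]
wrist_force: [-6.1, -3.0, 15.2]
finger_gap: 15.9
finger_force: 20.0
```

Call:
step_arm --series '[0,0,0.5,0,1,0,0,0,0,0.8,0,0,0,0,0.7,0,0,0,0,0.5,0,0,0,0,0.5,0,0,20,0,0.5,0,0,40,0,0.5,0,0,40,0,0.5,-10,0,40,0,0.3,-10,-15,20,0,0,0,-15,0,0,0,0,0,0,0,0]'

```text
clock: 13.8
eef_pos: [400.3, 149.6, 244.5]
eef_rot: [-3.141, 0.001, 1.289]
wrist_force: [0.8, -0.5, -0.7]
finger_gap: 83.6
finger_force: 0.0
```

Run:
```python
from h import *
s=manip.read_state();print(s['eef_pos'],s['eef_rot'],s['finger_gap'])
i,p,d=grab('wrist','w4.png'); np.savez('w4.npz',p=p,d=d)
hsv=cv2.cvtColor(p,cv2.COLOR_BGR2HSV);m=cv2.inRange(hsv,(9,140,90),(24,255,255));n,L,st,c=cv2.connectedComponentsWithStats(m)
for j in range(1,n):
    if st[j,4]>60:
        v,u=np.nonzero(L==j);P=plane(i,np.c_[u,v],92.5)[:,:2]
        print(st[j],P.mean(0),cv2.minAreaRect(P.astype(np.float32)))
```

```text
[400.29087448 149.58331441 244.5213205 ] [-3.14071543e+00  5.89891473e-04  1.28939222e+00] 83.5853185829672
[ 241    3   71   79 4316] [404.61562991 281.36761831] ((404.37628173828125, 280.75958251953125), (58.08894348144531, 57.44991683959961), 82.65332794189453)
[486  74  43  51 458] [580.76649377 183.6507907 ] ((580.3948364257812, 183.30947875976562), (45.881221771240234, 6.8256096839904785), 39.905643463134766)
[480  79  28  31 176] [570.11250952 190.96165099] ((570.2174072265625, 191.0453338623047), (30.740022659301758, 4.119701385498047), 40.037811279296875)
[324 129   9  52 438] [421.11482842 181.15976078] ((421.125244140625, 180.1676483154297), (46.0619010925293, 7.268252849578857), 74.2825698852539)
[408 185  17  29 362] [490.04477613 120.16121996] ((488.4554443359375, 117.68856048583984), (27.136899948120117, 14.79784107208252), 73.84265899658203)
[134 316  11  15  79] [187.6737223   66.68754465] ((187.0669403076172, 66.09502410888672), (18.53291130065918, 8.007429122924805), 56.81538772583008)
[111 324  18  62 411] [149.87127598  33.95923496] ((151.81747436523438, 36.628170013427734), (78.0911636352539, 17.827058792114258), 65.99951934814453)
[505 324  15  32 143] [553.82280734 -60.98348645] ((553.8306884765625, -59.83405303955078), (6.127185344696045, 41.90605163574219), 5.921148777008057)
[503 371  18  15 119] [ 548.6880909  -109.71567615] ((548.314208984375, -109.87586975097656), (21.491697311401367, 11.484933853149414), 45.752872467041016)
```

View pics/w4.png

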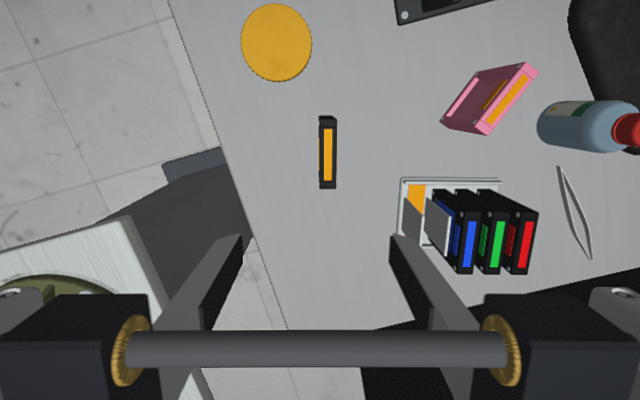

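The filter stands upright on clear bench at (328,150), which is (421,180) in the world. The rack's free place is between the white dividers near (405,220) and (437,215). Next I'll fit the dividers from depth.

Run:
```python
from h import *
z=np.load('w4.npz');i=manip.camera_info('wrist')
src=[('wrist',i,z['p'],z['d'])]+[(n,)+grab(n) for n in('scene','side')]
th=-0.28; a=np.array([np.cos(th),np.sin(th)]); b=np.array([-np.sin(th),np.cos(th)])
for n,i,p,d in src:
    P,uv=cloud(i,d);c=p[uv[:,1],uv[:,0]].astype(int)
    near=(P[:,0]>450)&(P[:,0]<620)&(P[:,1]>-10)&(P[:,1]<150)
    w=near&(P[:,2]>76)&(P[:,2]<84)&(c.min(1)>110)
    Q=P[w][:,:2];sa=Q@a;sb=Q@b
    hist,e=np.histogram(sa,bins=np.arange(430,600,2));print(n,[(int(x),int(y)) for x,y in zip(e,hist) if y>3])
    for lo,hi in((440,462),(466,488)):
        k=(sa>lo)&(sa<hi)
        if k.sum()>8:
            r=cv2.minAreaRect(Q[k].astype(np.float32));print('  div',k.sum(),'sa',np.percentile(sa[k],[5,50,95]).round(1),'sb',sb[k].min().round(1),sb[k].max().round(1),np.polyfit(sb[k],sa[k],1)[0].round(3))
    h,S,V=cv2.cvtColor(c[None].astype(np.uint8),cv2.COLOR_BGR2HSV)[0].astype(int).T
    o=near&(P[:,2]<16)&(P[:,2]>6)&(h>8)&(h<28)&(S>120)
    if o.sum()>8: Q=P[o][:,:2];print('  strip',o.sum(),'sa',np.percentile(Q@a,[2,50,98]).round(1),'sb',np.percentile(Q@b,[1,99]).round(1))
    for nm,l,u in(('red',-1,6),('grn',45,75),('blu',105,128)):
        t=near&(P[:,2]>98)&(P[:,2]<107)&(h>l)&(h<u)&(S>120)&(V>60)
        if t.sum()>8: Q=P[t][:,:2];print('  ',nm,t.sum(),np.median(Q@a).round(1),(Q@b).min().round(1),(Q@b).max().round(1),np.polyfit(Q@b,Q@a,1)[0].round(3))
    f=near&(P[:,2]>3)&(P[:,2]<12)&(c.min(1)>130)
    if f.sum()>20: 
        Q=P[near&(P[:,2]>6)&(P[:,2]<25)][:,:2];print('  base',cv2.minAreaRect(Q.astype(np.float32)),'sa',np.percentile(Q@a,[.5,99.5]),'sb',np.percentile(Q@b,[.5,99.5]))
```

```text
wrist [(446, 37), (448, 44), (472, 53), (474, 81)]
  div 81 sa [447.1 448.1 449.5] sb 196.8 228.1 0.005
  div 136 sa [473.3 474.2 475.7] sb 186.4 227.8 0.014
  strip 362 sa [452.4 463.  470.9] sb [209.3 242.7]
   red 101 539.8 183.0 230.1 0.035
   grn 439 513.6 182.6 230.1 0.004
   blu 446 487.7 182.2 231.3 0.003
  base ((537.7786254882812, 61.91527557373047), (86.64768981933594, 115.59456634521484), 73.9406509399414) sa [442.61086684 555.71711044] sb [166.39086951 251.30106926]
scene [(446, 34), (448, 20), (470, 8), (472, 26), (474, 15)]
  div 56 sa [446.2 447.8 449.2] sb 185.3 228.0 0.01
  div 51 sa [471.4 473.6 475.7] sb 181.6 227.1 -0.01
  strip 69 sa [451.7 460.8 470.6] sb [171.7 240.8]
   red 14 538.9 190.1 226.2 -0.054
   grn 81 512.9 180.5 231.3 0.02
   blu 84 486.6 180.4 232.1 0.003
  base ((538.0258178710938, 60.74064254760742), (86.80923461914062, 117.25287628173828), 73.84300994873047) sa [442.20834548 555.0862455 ] sb [164.56147749 250.12238682]
side [(446, 5), (448, 12), (472, 8), (474, 10)]
  div 19 sa [447.5 448.2 450.1] sb 185.0 225.7 0.031
  div 22 sa [473.4 474.1 477.4] sb 178.6 227.2 -0.028
  strip 85 sa [454.8 465.3 472.7] sb [173.1 234. ]
   red 30 541.1 184.9 225.5 0.016
   grn 53 515.3 176.6 230.8 -0.009
   blu 58 489.4 178.4 229.6 -0.014
  base ((538.3989868164062, 62.246246337890625), (87.19818115234375, 116.74195861816406), 75.29100036621094) sa [443.41731242 553.69719514] sb [165.14785208 250.60647172]
```

Call:
step_arm --series '[2.8,3.6,0,0.1745,0,3,4,0,0.1745,0,3,4,0,0.1745,0,3,4,0,0.1745,0,3,4,0,0.1745,0,3,4,0,0.1745,0,3,4,0,0.1745,0,0,3,0,0.1745,0,0,0,0,0.1745,0,0,0,-30,0,0,0,0,-30,0,0,0,0,0,0,0]'

```text
clock: 15.45
eef_pos: [420.2, 181.0, 183.5]
eef_rot: [-3.139, -0.004, 2.862]
wrist_force: [0.2, -0.3, 1.2]
finger_gap: 94.1
finger_force: 0.0
```

Run:
```python
from h import *
s=manip.read_state();print(s['eef_pos'],s['eef_rot'],s['finger_gap'])
i,p,d=grab('wrist','w5.png')
hsv=cv2.cvtColor(p,cv2.COLOR_BGR2HSV);m=cv2.inRange(hsv,(9,140,70),(24,255,255));n,L,st,c=cv2.connectedComponentsWithStats(m)
for j in range(1,n):
    if st[j,4]>60:
        v,u=np.nonzero(L==j);P=plane(i,np.c_[u,v],92.5)[:,:2]
        print(st[j],P.mean(0),cv2.minAreaRect(P.astype(np.float32)))
```

```text
[420.21984416 180.96334232 183.50106439] [-3.13903544 -0.00373589  2.86155819] 94.0785546173882
[571  40  46  59 791] [375.08168616 386.28026528] ((375.5043640136719, 386.4835510253906), (45.83546829223633, 6.900551795959473), 28.612642288208008)
[555  64  33  33 360] [377.84228009 371.65015686] ((378.202392578125, 371.7964172363281), (31.784334182739258, 5.102986812591553), 28.48649787902832)
[ 395  107   83   81 5247] [397.02519268 277.66143092] ((397.8710632324219, 277.1513977050781), (58.16522979736328, 57.41313552856445), 81.44580078125)
[288 185  55  12 603] [403.93552407 185.67093715] ((403.6594543457031, 185.4801483154297), (40.35551452636719, 8.439970970153809), 73.99531555175781)
[296 198  39   4 154] [410.34042368 183.55423349] ((410.3258972167969, 183.5563201904297), (28.530311584472656, 2.336167812347412), 73.99658203125)
[284 209  63  10 620] [420.98304688 180.72660805] ((420.9507751464844, 180.5569305419922), (47.042236328125, 7.173804759979248), 73.99920654296875)
[251 277  22  17 319] [467.70544552 123.3571575 ] ((467.17938232421875, 122.3115234375), (17.392572402954
[... 397 characters left out ...]
3.0277099609375, 324.993896484375), (19.94169044494629, 63.36191940307617), 77.4073715209961)
[ 86 324  18  40 220] [479.60879543 -29.52169928] ((479.7226867675781, -28.284461975097656), (9.562199592590332, 41.26112747192383), 51.80467224121094)
[ 86 365  21  22 153] [511.78570638 -45.41320431] ((510.06121826171875, -44.98904037475586), (22.413463592529297, 12.589780807495117), 11.402153015136719)
[346 367  46  29 348] [580.98192518 183.18970287] ((581.0972290039062, 183.2962646484375), (46.23936080932617, 7.051501274108887), 39.56333923339844)
[372 367  16  10  69] [573.54713772 195.37082655] ((573.2420043945312, 195.9391632080078), (16.263891220092773, 5.378045082092285), 40.6911506652832)
```

View pics/w5.png

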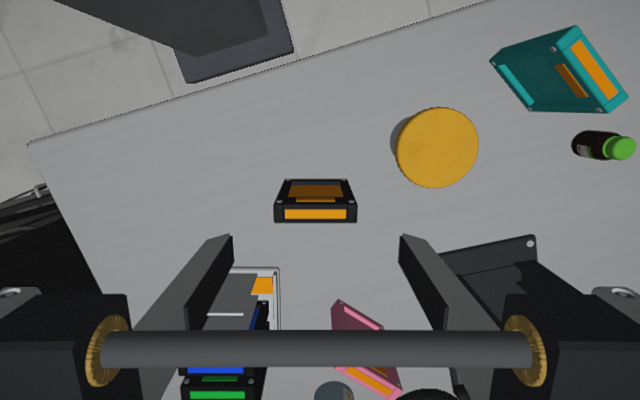

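The filter's tag at (315,214) is centred between the fingers at (421.0,180.6) and square to the tool. I'll go down and grip the sides.

Call:
step_arm --series '[0,0,-30,0,0,0,0,-30,0,0,0,0,-30,0,0,0,0,-20,0,0,0,0,-7,0,0,0,0,0,0,0,0,0,0,0,0.15,0,0,0,0,0.25,0,0,0,0,0.3,0,0,0,0,0.35,0,0,0,0,0.4,0,0,0,0,0.4]' --squeeze 12

```text
clock: 17.0
eef_pos: [421.2, 181.0, 68.6]
eef_rot: [3.142, 0.0, 2.861]
wrist_force: [-1.8, -2.0, 5.1]
finger_gap: 64.2
finger_force: 12.0
```

Call:
step_arm --series '[0,0,5,0,0.5,0,0,20,0,0.5,0,0,30,0,0.5,0,0,35,0,0.5,0,0,35,0,0.5,0,0,10,0,0.5,16,-22,0,-0.005,0.5,16,-22,0,0,0.5,16,-22,0,0,0.5,16,-22,0,0,0.5,15.4,-21.1,0,0,0.5,0,0,0,0,0.5,0,0,0,0,0.5]' --squeeze 20

```text
clock: 18.62
eef_pos: [499.9, 72.3, 202.6]
eef_rot: [-3.141, -0.001, 2.856]
wrist_force: [0.6, -0.2, -0.5]
finger_gap: 64.1
finger_force: 20.0
```

Run:
```python
from h import *
s=manip.read_state();print(s['eef_pos'],s['eef_rot'],s['finger_gap'])
th=-0.285; a=np.array([np.cos(th),np.sin(th)]); b=np.array([-np.sin(th),np.cos(th)])
print('tcp',s['eef_pos'][:2]@a,s['eef_pos'][:2]@b)
for n in('wrist','scene','side'):
    i,p,d=grab(n,'y_%s.png'%n);P,uv=cloud(i,d);c=p[uv[:,1],uv[:,0]]
    h,S,V=cv2.cvtColor(c[None],cv2.COLOR_BGR2HSV)[0].astype(int).T;ci=c.astype(int)
    near=(P[:,0]>450)&(P[:,0]<620)&(P[:,1]>-10)&(P[:,1]<150)
    sa=P[:,:2]@a;sb=P[:,:2]@b
    def rep(t,m):
        if m.sum()>8: print(n,t,m.sum(),'sa',np.percentile(sa[m],[2,50,98]).round(1),'sb',np.percentile(sb[m],[2,98]).round(1),'z',np.percentile(P[m,2],[2,98]).round(0))
    w=near&(P[:,2]>76)&(P[:,2]<84)&(ci.min(1)>90)&(S<50)
    rep('div1',w&(abs(sa-448)<8));rep('div2',w&(abs(sa-474)<8))
    o=near&(h>7)&(h<28)&(S>120)&(abs(sa-461)<14)
    rep('top tag',o&(P[:,2]>205));rep('pane',o&(P[:,2]>120)&(P[:,2]<205));rep('strip',o&(P[:,2]<16))
```

```text
[499.92032264  72.2973638  202.63369349] [-3.14127340e+00 -1.35642779e-03  2.85631544e+00] 64.1148127191404
tcp 459.42742047916994 209.93733139274104
wrist div1 227 sa [446.4 447.1 449. ] sb [189.  228.3] z [76. 83.]
wrist top tag 2601 sa [450.3 457.  462.7] sb [188.5 232.3] z [206. 228.]
wrist pane 2765 sa [455.6 456.2 456.8] sb [186.9 233.9] z [145. 194.]
wrist strip 564 sa [451.6 463.1 469.9] sb [172.6 245.2] z [ 9. 12.]
scene div1 55 sa [444.5 446.5 449.1] sb [189.3 229.6] z [76. 83.]
scene div2 59 sa [469.5 472.4 479.1] sb [178.1 228.7] z [77. 83.]
scene top tag 235 sa [448.9 452.4 466. ] sb [188.9 234.5] z [207. 229.]
scene pane 568 sa [450.7 456.1 458.4] sb [186.2 236.9] z [145. 202.]
scene strip 69 sa [451.3 459.8 468.6] sb [174.4 243.1] z [ 9. 14.]
side div1 21 sa [446.5 447.3 448.8] sb [188.9 230. ] z [77. 82.]
side div2 24 sa [472.1 473.3 476.7] sb [185.9 228.1] z [76. 83.]
side top tag 79 sa [450.8 452.  473.8] sb [193.6 246.8] z [206. 306.]
side pane 123 sa [451.2 456.6 457.6] sb [184.1 240.1] z [145. 198.]
side strip 85 sa [453.3 464.1 472.1] sb [178.3 235.7] z [ 8. 12.]
```

View pics/y_wrist.png

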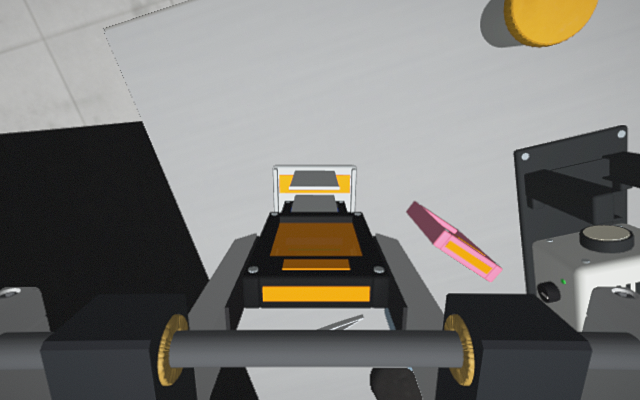

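The filter is centred on the free place (dividers and strip near (315,183)), so only about a 1 mm correction is needed. Now I'll lower it.

Call:
step_arm --series '[0.5,-1.7,0,0,0.5,0,0,-15,0,0.5,0,0,-15,0,0.5,0,0,-10,0,0.5,0,0,-8,0,0.5,0,0,0,0,0.5]'

```text
clock: 19.52
eef_pos: [500.8, 70.2, 154.9]
eef_rot: [-3.141, -0.001, 2.856]
wrist_force: [-0.6, 0.0, -0.6]
finger_gap: 63.9
finger_force: 20.0
```

Call:
step_arm --series '[0,0,-8,0,0.5,0,0,-8,0,0.5,0,0,-8,0,0.5,0,0,-8,0,0.5,0,0,0,0,0.5]'

```text
clock: 20.15
eef_pos: [500.7, 70.2, 122.8]
eef_rot: [-3.141, -0.001, 2.856]
wrist_force: [-0.6, -0.5, -1.2]
finger_gap: 64.0
finger_force: 20.0
```

Call:
step_arm --series '[0,0,-10,0,0.5,0,0,-10,0,0.5,0,0,-10,0,0.5,0,0,-8,0,0.5,0,0,0,0,0.5]'

```text
clock: 20.78
eef_pos: [500.7, 70.2, 84.8]
eef_rot: [-3.141, -0.001, 2.856]
wrist_force: [-0.1, 1.2, -1.4]
finger_gap: 63.9
finger_force: 20.0
```

Call:
step_arm --series '[0,0,-2,0,0.5,0,0,-1.5,0,0.5,0,0,-1,0,0.5,0,0,0,0,0.5]'

```text
clock: 21.28
eef_pos: [501.0, 70.2, 81.0]
eef_rot: [3.142, 0.0, 2.856]
wrist_force: [0.1, 1.0, -1.4]
finger_gap: 63.9
finger_force: 20.0
```

Call:
step_arm --series '[0,0,-1,0,0.5,0,0,-0.7,0,0.5,0,0,-0.5,0,0.5,0,0,-0.5,0,0.5,0,0,0,0,0.5]'

```text
clock: 21.9
eef_pos: [501.0, 70.2, 78.7]
eef_rot: [3.142, 0.0, 2.856]
wrist_force: [-2.0, -1.5, 6.3]
finger_gap: 63.8
finger_force: 20.0
```

Call:
step_arm --series '[0,0,0,0,0.5,0,0,0.3,0,0.28,0,0,0,0,0.2,0,0,0,0,0.1,0,0,0,0,0,0,0,0,0,0,0,0,20,0,0,0,0,40,0,0,0,0,40,0,0,0,0,40,0,0,-20,0,20,0,0,0,0,0,0,0,0,0,0,0,0]'

```text
clock: 23.52
eef_pos: [481.1, 70.2, 237.7]
eef_rot: [-3.141, -0.001, 2.856]
wrist_force: [-0.2, 0.3, -0.4]
finger_gap: 93.9
finger_force: 0.0
```

Run:
```python
from h import *
s=manip.read_state();print(s['eef_pos'],s['finger_gap'],s['wrist_force'])
th=-0.285; a=np.array([np.cos(th),np.sin(th)]); b=np.array([-np.sin(th),np.cos(th)])
i,p,d=grab('wrist','w6.png');P,uv=cloud(i,d);c=p[uv[:,1],uv[:,0]]
h,S,V=cv2.cvtColor(c[None],cv2.COLOR_BGR2HSV)[0].astype(int).T
near=(P[:,0]>450)&(P[:,0]<620)&(P[:,1]>-10)&(P[:,1]<150)&(P[:,2]>97)&(P[:,2]<108)&(S>120)&(V>60)
sa=P[:,:2]@a;sb=P[:,:2]@b
for t,l,u in(('amber',7,28),('blu',105,128),('grn',45,75),('red',-1,6)):
    m=near&(h>l)&(h<u)
    if m.sum()>8: print(t,m.sum(),np.median(sa[m]),np.percentile(sb[m],[2,98]),'z',np.median(P[m,2]),'slope',np.polyfit(sb[m],sa[m],1)[0])
```

```text
[481.09124318  70.15862625 237.69226064] 93.92103888113877 [-0.17438189  0.33186507 -0.42308022]
amber 484 460.5037114026485 [186.33199932 231.16485551] z 103.12799786282051 slope -8.56722186769327e-05
blu 504 486.16648571735243 [186.79112861 231.12835932] z 101.21467269438614 slope 0.012549531544537841
grn 407 512.375406415681 [186.41060359 231.60874577] z 101.11356836677703 slope -0.0026320279751946823
red 58 538.1534920568597 [185.24706866 229.33051005] z 100.9834241233394 slope -0.0766579945222983
```

View pics/w6.png

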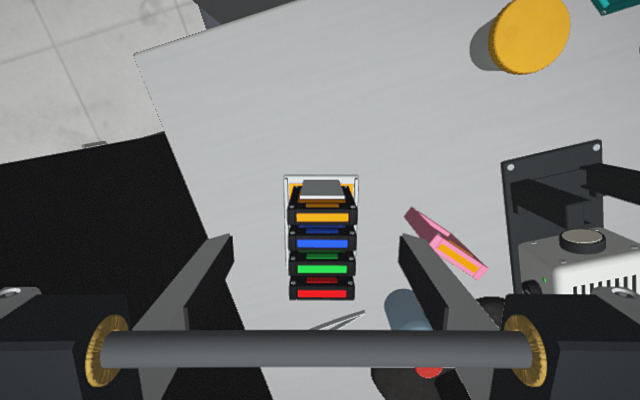

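The amber filter, at (322,217), is level and in line with its neighbours. It is 2 mm higher than them, as the strip requires, so I'm handing in.

```bash
python3 -c "
from cell import manip
print(manip.sign_off())"
```

```text
the job is handed in; nothing more can be done
None
```

I turned the tab aside, stood the amber filter on the bench, regripped it by its sides and lowered it fully onto its amber strip. I then released it and handed the job in at about 23.6 s; the hand-in returned no verdict.

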